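# Load a cube mould on the vibrating table and switch the latched lever on

## Task

Load the cube mould on the vibrating table: turn it so that its base plate goes down over all four studs and lies flat on the steel top, keeping it upright all the way. Only then switch the table on: lift the red grip along the slanted lever to unlatch it, swing the lever over to the green side so that the yellow jaws close over the plate, and let the grip spring back down into the other notch. Leave the mortar prisms, the sample tin and the trowel where they are.

Things in the scene. Friction and masses are not known exactly. Their poses are not given: they have to be found in the camera images.
- mould_center (a point): centre (half-way up) of the loose cube mould, 0.6 to 0.95 kg, 64 mm tall: a steel base plate 120 (x) x 150 (y) x 8 mm and, on its middle, an open-topped aluminium box 60 x 60 mm outside (walls 5 mm), 56 mm tall. Its underside is 32 mm below this point. Grip the box across its 60 mm outside. z is up; a half turn about z makes no difference
- mould_hole (a point): centre of one of the four through holes (12 mm diameter) of the mould's base plate, at its upper face: this one at x = +45, y = +60 mm from the mould's centre, 24 mm lower; the others at the other corners, x = +-45, y = +-60 mm. Four screw heads 4 mm high stand on the plate at x = +-41, y = +-30 mm
- seat (a point): centre of the flat steel top (130 x 218 mm) of the fixed vibrating table, on its surface, 68 mm above the worktop. x runs from the lever console to the back of the table, y along its width, z up. When the mould is seated its centre is 32 mm straight above this point and its y axis along this y axis, either way round
- stud (a point): tip of one of the table's four dark studs (9 mm diameter, 14 mm tall, the upper 4 mm tapered): this one at x = +45, y = +60 mm from the seat; the others at the other corners, x = +-45, y = +-60 mm
- jaw_tip (a point): inner lower edge of the left (+y) yellow hold-down jaw, 10 mm above the table top; the jaws are 46 mm wide in x and 12 mm thick. Lever off: the jaws are drawn back to y = +-83 mm from the seat. Lever on: they reach in to y = +-65 mm, over the ends of the mould's base plate. Fixed dark guides 24 mm high stand beside them at y = +-90 to +-108 mm
- lever_pivot (a point): hinge of the lever, in the grey console on the robot's side of the table: 98 mm in front of the seat (-x) and 23 mm lower, same axes. The lever swings about it in the y-z plane: off it leans 30 degrees (0.524 rad) from vertical towards -y (red dot), on 30 degrees towards +y (green dot). A fixed steel quadrant with a notch near each end, 84 mm in radius at most, stands before it
- grip_center (a point): middle of the lever's red grip, 124 mm from the pivot while latched. z points outwards along the lever, x as the table's, y along the swing. A rounded bar 26 (x) x 24 (y) mm, from 31 mm below this point, where a black collar (36 mm diameter) begins, to a black cap (29 mm diameter) whose top is 28 mm above; a rod ends 31 mm above. Slant the gripper with the lever
- lever (a joint): angle of the lever: 0 = off (leaning to -y), 1.047 rad = on (leaning to +y); the notches leave about 0.02 rad of play. Turning it takes about 0.3 Nm; it stays where it is left, and moves both jaws inwards by 18 mm. If the mould does not lie flat, a jaw meets its plate and the lever cannot come home
- grip (a joint): how far the grip is lifted along the lever (m): 0 = sprung down with its cross pin in a notch, 0.016 = at its upper stop. The spring pulls it down with 5 N at 0 and 11 N at 0.016. Above 0.0125 the pin clears the quadrant; half-way over it rides on the quadrant; at the other notch it drops to 0 when let down or let go
- prism_a: half mortar prism, grey block 40 x 65 x 40 mm, bystander; origin at the centre of its underside
- prism_b: half mortar prism, grey block 40 x 65 x 40 mm, bystander; origin at the centre of its underside
- tin: round aluminium sample tin, 68 mm diameter, 40 mm tall, bystander; origin at the centre of its underside
- trowel: small pointing trowel with a wooden handle, 242 mm long along its y, bystander; origin at the middle underneath

How it is judged:
By the outcome, as a careful person would: the job done as asked, in the order asked, and still so for the second after the job is handed in, with the robot touching nothing.
It also fails if it takes over 48 s, if anything falls off the work surface, if the arm or the gripper's body presses on something with over 40 N, if the wrist force passes 120 N, or if a joint passes its speed limit or range.

## Robot

A 6-joint arm with a two-finger parallel gripper is mounted at the origin on a cart in front of the work surface, level with it; the furniture and walls round the work are solid. World frame = base frame: x ahead of the robot, y to its left, z up, the work surface at z = 0. Lengths are in m, angles in degrees, forces in N, time in s.
With the tool pointing down it reaches from about 0.325 to 0.75 m from the base axis. Payload 7.6 kg.
Tool frame: the origin (TCP) lies at the very end of the fingers, on their centre line; the grasp point (between the pads) lies 19 mm behind it; x points along the fingers, z is the direction in which the jaws open and shut, and the axes are right-handed (so a half turn about x gives the same grasp; the last joint's range is limited). The gripper opens to 85 mm and grips with 20 to 120 N. Pads are 22 mm wide; open, the fingers measure 114 mm over their backs; the gripper's body (76 mm by 85 mm) begins 54 mm behind the grasp point. The pads swing forward as they close: fully open they stand 13 mm farther back than shut.
Start: joints at [67.764, 2.991, 80.254, -0, 96.75, -4.028], TCP at [0.164, 0.499, 0.231] pointing down, gripper open.
Joint ranges: [-166.34, 166.34], [-52.06, 124.39], [6.96, 135.62], [-60.46, 240.46], [14.63, 156.25], [-167.68, 167.68]. Speed limits (degrees/s): [147.25, 147.25, 172.46, 180, 180, 180].

## Interface

Orientations are given as a 3x3 rotation matrix whose columns are the frame's x, y, z axes.
In Python, from bench import sense, imaging, bot gives the robot as it stands. The module is installed in compiled form; this text tells all that it offers.
- The arm moves only by the shell command python3 -m pendant 'ROWS'. ROWS is JSON, a list of rows, each a list of 5 numbers: the gripper command: -1 is fully open, 1 is shut, values between are in proportion, then the shift along the tool's x, y, z in cm, then the turn about the tool's x in degrees. A call has 1 to 20 rows; each row is the pose to reach, as a shift and turn from the pose measured when the call began, along the tool's axes at that moment; what a row does not reach only later rows make up. A row lasts 1/8 s, in which the tool goes at most 62.5 mm and 10.7 degrees, less where a joint would pass 70% of its speed; a pose out of reach is approached as far as the arm can. A call with a gripper value outside its range is refused whole. The fingers move at their own pace and stop on an object; the grip force is fixed at half the most. Time passes only in rows, so rows that repeat a pose let the fingers close. It gives the time, the measured TCP pose, the force and the opening at its end, in the units of the state.
- sense(): the state, without advancing time (a new reading comes with each control period).
- imaging.capture(name): name is "side" or "top"; returns a dict with "image" (420x560x3 uint8, red, green, blue), "z_map" (420x560 float32, m along the optical axis (not along the pixel's ray), 0 where there is no reading), "vertical_fov" (degrees; the focal length in pixels is half the picture's height over the tangent of half this angle, whatever the lens; pixels are square), "cx", "cy" (the principal point, pixels), "extrinsics" (4x4, takes a point from camera to world coordinates). Camera axes: x right, y up, looking along -z (the intrinsics and any distortion apply to the point x, -y, -z); pixel columns grow to the right and rows downward; lengths in m; the calibration is good to about 2 mm. A picture is of the moment at which its call begins.
- bot.close_job(): hands the job in, once; it reports no verdict.
The state is a dict: "time": time; "joints": joint angles; "joint_velocities": joint speeds; "effort": joint torques, N m; "position": TCP position; "eef_rot": TCP orientation; "force": force on the tool from outside, world axes, zero at the start; "moment": the same for the moment, N m; "width": opening from 0.0 (shut) to 1.0 (fully open).
Only numpy, scipy, OpenCV 4.12 (cv2) and the standard library are available. Lean on these libraries where they do the work, as an engineer would, in place of code of your own. Each camera call takes 0.05 s, during which the arm holds its last target. There are 200 camera calls.

## Working session

There is one attempt and no reset: what is moved stays moved. The work goes in short steps, Python scripts to look and compute and a shell command to move; the robot and the scene stay as the last step left them, time stands still between calls to the robot, and variables do not carry over. Pictures are saved under pics/ and viewed, about 8 in all and at most 12, crops included, and the job is handed in when it is done.

```bash
mkdir -p pics; cat > h.py <<'E'
import numpy as np, cv2
from bench import sense, imaging, bot
def cap(n):
    d=imaging.capture(n); im=d['image'];z=d['z_map'];H,W=z.shape
    f=H/2/np.tan(np.radians(d['vertical_fov'])/2); d['f']=f
    v,u=np.mgrid[:H,:W]
    P=np.stack([(u-d['cx'])/f*z,-(v-d['cy'])/f*z,-z,np.ones_like(z)],-1)@np.array(d['extrinsics']).T
    d['P']=P[...,:3]; d['P'][z==0]=np.nan
    return d
def save(d,n): cv2.imwrite('pics/'+n,d['image'][...,::-1])
E
python3 - <<'E'
from h import *
for n in('side','top'):
    d=cap(n);save(d,n+'0.png');print({k:v for k,v in d.items() if k not in('image','z_map','P')}); np.savez('/tmp/%s0.npz'%n,P=d['P'],im=d['image'])
s=sense();print(s)
E
```

```text
{'vertical_fov': 56.87844546250597, 'cx': 271.0368251216364, 'cy': 207.86618213349962, 'extrinsics': array([[-0.95168934,  0.1903451 , -0.24094842,  0.25759853],
       [-0.30705994, -0.5867129 ,  0.74932114,  1.05890468],
       [ 0.00126206,  0.78710655,  0.61681577,  0.9573679 ],
       [ 0.        ,  0.        ,  0.        ,  1.        ]]), 'f': np.float64(387.75219171712934)}
{'vertical_fov': 52.77199965684219, 'cx': 274.082848479309, 'cy': 208.73015056446644, 'extrinsics': array([[-0.01524468,  0.99133618, -0.13046141,  0.42242025],
       [-0.99986377, -0.01593978, -0.00428541,  0.03682191],
       [-0.00632781,  0.13037831,  0.99144413,  1.31911001],
       [ 0.        ,  0.        ,  0.        ,  1.        ]]), 'f': np.float64(423.3019354223998)}
{'time': 0.1, 'joints': array([ 6.77643518e+01,  3.02363953e+00,  8.03075320e+01, -3.17526433e-05,
        9.67514620e+01, -4.02624710e+00]), 'joint_velocities': array([-0.03503403, -0.02570506, -0.05661619,  0.02966969, -0.14343556,
        0.00312339]), 'effort': array([ 1.24054623e-03, -3.82582104e+01, -3.60984778e+01,  2.66813481e-05,
        4.76388261e-03,  3.64099390e-05]), 'position': array([0.16391552, 0.49846057, 0.23055348]), 'eef_rot': array([[-5.45253898e-04, -9.49920743e-01,  3.12490456e-01],
       [-1.33518557e-03,  3.12490915e-01,  9.49919810e-01],
       [-9.99998960e-01,  1.00714732e-04, -1.43870736e-03]]), 'force': array([ 0.36874572,  0.70597324, -0.33591953]), 'moment': array([0.00805496, 0.04288564, 0.05451197]), 'width': 0.9989109029089265}
```

```bash
python3 -c "
import cv2,numpy as np
a=cv2.imread('pics/side0.png');b=cv2.imread('pics/top0.png')
print(a.shape)"
```

```text
(420, 560, 3)
```

View pics/side0.png

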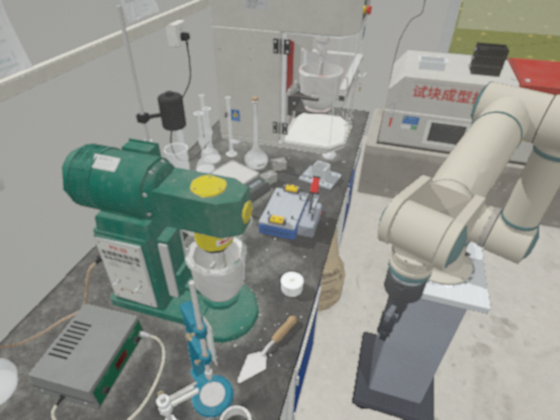

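View pics/top0.png

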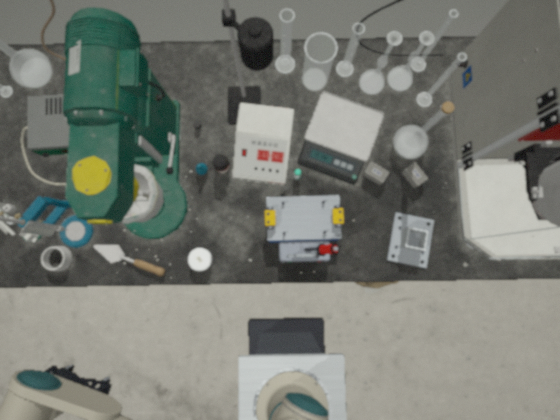

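Side view: table near (290,210), red grip near (315,185) and mould near (320,175). Top view: table near (304,220), grip near (328,250) and mould near (410,240). Next I'll measure these from depth.

```bash
cat > m.py <<'E'
from h import *
def rect(P,m):
    return cv2.minAreaRect((P[m][:,:2]*1000).astype(np.float32))
def run(tag):
    out=[]
    for n in('top','side'):
        d=cap(n);P=d['P'];im=d['image'].astype(int);np.savez('/tmp/%s_%s.npz'%(n,tag),P=P,im=d['image']);save(d,n+tag+'.png')
        R,G,B=im[...,0],im[...,1],im[...,2]
        x,y,z=P[...,0],P[...,1],P[...,2]
        reg=(x>.3)&(x<.7)&(y>-.4)&(y<.25)
        fl=reg&(z<.012)&(z>-.02)&(y>-.4)&(y<.2)&(x<.5)
        print(n,'floor z',np.median(z[fl]),fl.sum())
        red=reg&(R>150)&(G<70)&(B<70)&(z<.2); print('red',red.sum(),P[red].mean(0),P[red].min(0),P[red].max(0))
        yel=reg&(R>180)&(G>140)&(B<90)&(z<.15)&(z>.05)
        k,l,st,c=cv2.connectedComponentsWithStats(yel.astype(np.uint8))
        for i in range(1,k):
            if st[i,4]>25: q=P[l==i];print('yel',st[i,4],q.mean(0),q.min(0),q.max(0))
        t=reg&(abs(z-.068)<.006)&(y>-.12); print('table',t.sum(),rect(P,t),P[t].mean(0))
        b=reg&(z>.05)&(z<.075)&(y<-.14)&(y>-.36)&(x<.5);print('box',b.sum(),rect(P,b) if b.sum() else'',np.median(P[b],0))
        p=reg&(z>.004)&(z<.075)&(y<-.14)&(y>-.36)&(x<.5);print('plate',p.sum(),rect(P,p))
if __name__=='__main__':
    import sys;run(sys.argv[1])
    a=np.load('/tmp/top_1.npz')['im'];c=a[185:285,255:445]
    cv2.imwrite('pics/c1.png',cv2.resize(c,None,fx=4.2,fy=4.2,interpolation=cv2.INTER_CUBIC)[...,::-1])
E
python3 m.py 1
```

```text
top floor z 0.0017235174323463331 7064
red 54 [ 0.46438816 -0.09522581  0.15450759] [ 0.4562418  -0.10520193  0.13497413] [ 0.47349755 -0.0841895   0.17271118]
yel 106 [ 0.56115915 -0.14032778  0.09120167] [ 0.54186493 -0.15595529  0.08527594] [ 0.58075115 -0.12886087  0.09839417]
yel 95 [0.5587217  0.05221463 0.09166922] [0.53901871 0.04252128 0.08513923] [0.57832837 0.06625197 0.09823621]
table 2498 ((566.955810546875, -28.288665771484375), (263.3509826660156, 182.8011016845703), 0.4394429922103882) [ 0.5563587  -0.03405063  0.068912  ]
box 51 ((497.6570129394531, -252.72105407714844), (219.33705139160156, 31.757946014404297), 81.96113586425781) [ 0.48273353 -0.3470014   0.0651252 ]
plate 877 ((433.3856201171875, -250.3645782470703), (218.9364776611328, 132.93798828125), 89.96598052978516)
side floor z 0.001938374942251353 2899m.py:13: RuntimeWarning: Mean of empty slice.
  red=reg&(R>150)&(G<70)&(B<70)&(z<.2); print('red',red.sum(),P[red].mean(0),P[red].min(0),P[red].max(0))
  ret = um.true_divide(
Traceback (most recent call last):
  File "m.py", line 22, in <module>
    import sys;run(sys.argv[1])
               ~~~^^^^^^^^^^^^^
  File "m.py", line 13, in run
    red=reg&(R>150)&(G<70)&(B<70)&(z<.2); print('red',red.sum(),P[red].mean(0),P[red].min(0),P[red].max(0))
                                                                               ~~~~~~~~~~^^^
ValueError: zero-size array to reduction operation minimum which has no identity
```

```bash
cat >> h.py <<'E'
def rectify(d,zp,x0,x1,y0,y1,s=0.0005):
    """metric top view of plane z=zp; row0 = x1, col0 = y1 (same sense as top camera)"""
    E=np.linalg.inv(np.array(d['extrinsics']))
    xs=np.arange(x1,x0,-s);ys=np.arange(y1,y0,-s)
    X,Y=np.meshgrid(xs,ys,indexing='ij')
    p=np.stack([X,Y,np.full_like(X,zp),np.ones_like(X)],-1)@E.T
    u=d['cx']+d['f']*p[...,0]/-p[...,2]; v=d['cy']-d['f']*p[...,1]/-p[...,2]
    return cv2.remap(d['image'],u.astype(np.float32),v.astype(np.float32),cv2.INTER_CUBIC)
def proj(d,p):
    q=np.linalg.inv(np.array(d['extrinsics']))@np.append(p,1)
    return d['cx']+d['f']*q[0]/-q[2], d['cy']-d['f']*q[1]/-q[2]
E
python3 - <<'E'
from h import *
for n in('top','side'):
    d=cap(n);P=d['P'];im=d['image'].astype(int);R,G,B=im[...,0],im[...,1],im[...,2]
    red=(R>130)&(G<80)&(B<80)
    k,l,st,c=cv2.connectedComponentsWithStats(red.astype(np.uint8))
    for i in range(1,k):
        if st[i,4]>25:print(n,'red',st[i,4],c[i],np.nanmean(P[l==i],0))
    yel=(R>170)&(G>140)&(B<90)
    k,l,st,c=cv2.connectedComponentsWithStats(yel.astype(np.uint8))
    for i in range(1,k):
        if st[i,4]>25:print(n,'yel',st[i,4],c[i],np.nanmean(P[l==i],0))
    x,y,z=P[...,0],P[...,1],P[...,2]
    for nm,m in dict(tab=(abs(z-.068)<.006)&(x>.45)&(x<.65)&(y>-.13)&(y<.05)&(R>110),
        mould=(z>.005)&(z<.075)&(x>.4)&(x<.62)&(y<-.19)&(y>-.36)&(R>90)).items():
        r=cv2.minAreaRect((P[m][:,:2]*1000).astype(np.float32));print(n,nm,m.sum(),r,np.median(P[m],0))
    a=rectify(d,.068,.43,.65,-.18,.09);b=rectify(d,.008,.41,.63,-.38,-.19)
    cv2.imwrite('pics/r_%s.png'%n,cv2.resize(np.hstack([a,b]),None,fx=.85,fy=.85,interpolation=cv2.INTER_AREA)[...,::-1])
E
```

```text
top red 36 [261.63888889 155.41666667] [0.75107123 0.0775191  0.06643316]
top red 29 [277.68965517 157.72413793] [0.74286373 0.02893537 0.06723698]
top red 87 [324.95402299 248.65517241] [ 0.46306469 -0.09573357  0.15527741]
top yel 944 [ 90.55402542 174.92055085] [0.61190427 0.41912602 0.46231322]
top yel 128 [337.2421875 215.640625 ] [ 0.56069919 -0.14173121  0.09142158]
top yel 125 [269.936 217.072] [0.55961024 0.05460126 0.09160272]
top tab 2516 ((538.384521484375, -40.04644012451172), (176.0783233642578, 179.69586181640625), 0.1472190022468567) [ 0.55703423 -0.04183699  0.06923327]
top mould 715 ((491.46258544921875, -291.15594482421875), (158.81878662109375, 155.87303161621094), 8.233357429504395) [ 0.48882545 -0.34177148  0.01049159]
side red 57 [528.31578947  62.35087719] [-0.56923017 -1.98180282  0.12653188]
side red 148 [543.87837838  88.73648649] [-0.58470997 -1.54597196  0.10671477]
side red 77 [314.79220779 185.42857143] [ 0.46136195 -0.09386434  0.15240039]
side yel 531 [207.54237288 185.82109228] [0.61068772 0.42438002 0.46182038]
side yel 52 [291.07692308 187.80769231] [ 0.56091094 -0.13788595  0.09082339]
side yel 28 [244.82142857 208.        ] [0.52024594 0.43213604 0.4262966 ]
side yel 65 [276.21538462 219.24615385] [0.55907966 0.06212903 0.09099626]
side tab 907 ((538.042236328125, -40.022850036621094), (171.89047241210938, 179.52252197265625), 0.4598681330680847) [ 0.55308868 -0.04385062  0.0700911 ]
side mould 362 ((510.00518798828125, -275.5646057128906), (218.46917724609375, 167.06536865234375), 0.40632620453834534) [ 0.48435377 -0.34241764  0.01158419]
```

View pics/r_top.png

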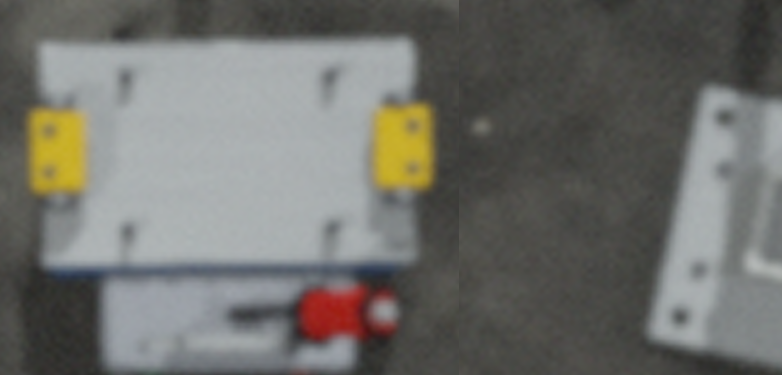

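View pics/r_side.png

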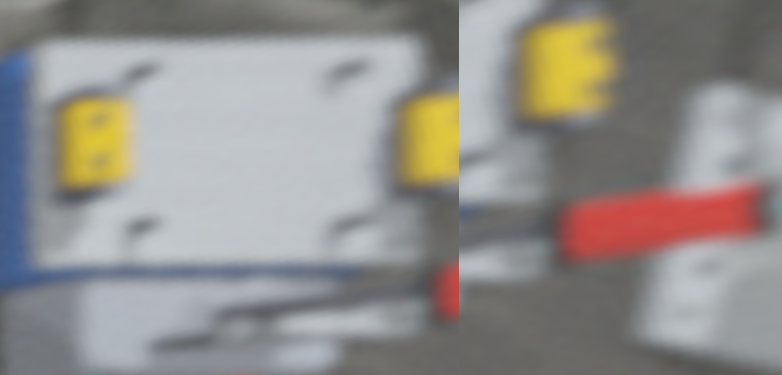

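Top rectified view: table edges at cols 38–416 and rows 38–268, studs near (124,80), (328,80), (126,232), (330,232), jaws at (57,150) and (403,147). The mould's left edge is at cols 650–700, so it is cut off at the right. I'll fit its edges to sub-pixel accuracy.

```bash
cat > fit.py <<'E'
from h import *
from scipy.ndimage import gaussian_filter
def mould(d):
    x1,y1=.63,-.25
    b=rectify(d,.008,.40,x1,-.48,y1);g=cv2.cvtColor(b,cv2.COLOR_RGB2GRAY)
    t,_=cv2.threshold(g,0,255,cv2.THRESH_OTSU);m=cv2.morphologyEx((g>t).astype(np.uint8),cv2.MORPH_CLOSE,np.ones((25,25)));m=cv2.morphologyEx(m,cv2.MORPH_OPEN,np.ones((41,41)))
    k,l,st,c=cv2.connectedComponentsWithStats(m);i=1+st[1:,4].argmax()
    cn=max(cv2.findContours((l==i).astype(np.uint8),0,1)[0],key=cv2.contourArea)
    (cx,cy),wh,a=cv2.minAreaRect(cn);M=cv2.moments(cn)
    print('mould rect centre',x1-cy*.0005,y1-cx*.0005,'wh mm',wh[0]/2,wh[1]/2,'ang',a,'centroid',x1-M['m01']/M['m00']*.0005,y1-M['m10']/M['m00']*.0005,'t',t)
    cv2.drawContours(b,[cv2.boxPoints(((cx,cy),wh,a)).astype(int)],0,(0,255,0),1)
    return b
def edges(d,zp,seat):
    x1,y1=.65,.09
    a=rectify(d,zp,.43,x1,-.18,y1);g=gaussian_filter(cv2.cvtColor(a,cv2.COLOR_RGB2GRAY).astype(float),2)
    def line(pts):
        pts=np.array(pts);k=np.polyfit(pts[:,0],pts[:,1],1);r=abs(pts[:,1]-np.polyval(k,pts[:,0]));k=np.polyfit(*pts[r<=np.median(r)*2.5+.3].T,1);return k
    c=np.arange(60,430); back=line([(i,30+np.diff(g[30:80,i]).argmax()+.5) for i in c])
    r=np.r_[60:110]; 
    L=line([(i,5+np.diff(g[i,5:70]).argmax()+.5) for i in r]);Rr=line([(i,460+np.diff(g[i,460:530]).argmin()+.5) for i in r])
    xb=x1-np.polyval(back,266)*.0005; print('back x',xb,'yaw(+ccw) deg',np.degrees(np.arctan(back[0])),'y L,R',y1-np.polyval(L,85)*.0005,y1-np.polyval(Rr,85)*.0005)
    return a
if __name__=='__main__':
    d=cap('top');b=mould(d);a=edges(d,.068,None)
    # studs: rectified at mid height .075, dark blob centroids
    a2=rectify(d,.075,.43,.65,-.18,.09);g=cv2.cvtColor(a2,cv2.COLOR_RGB2GRAY).astype(float)
    for sx in(1,-1):
        for sy in(1,-1):
            r=int((.65-(.5605+sx*.045))/.0005);c=int((.09-(-.0435+sy*.06))/.0005)
            w=g[r-30:r+30,c-30:c+30];q=np.clip(np.percentile(w,60)-15-w,0,None);yy,xx=np.mgrid[:60,:60]
            print('stud',sx,sy,.65-(r-30+(q*yy).sum()/q.sum())*.0005,.09-(c-30+(q*xx).sum()/q.sum())*.0005)
    s=cap('side')
    def crop(d,p,h=40,f=6):
        u,v=map(int,proj(d,p));return cv2.resize(d['image'][v-h:v+h,u-h:u+h],None,fx=f,fy=f,interpolation=cv2.INTER_CUBIC)
    cc=crop(d,[.5605,-.0435,.07],30,8)[:460,:480]; sb=b[:460]
    cv2.imwrite('pics/f1.png',np.hstack([sb,np.zeros((460-sb.shape[0]+0 if 0 else 460,5,3),np.uint8)[:sb.shape[0]] ,cc[:sb.shape[0]]])[...,::-1][:,:800])
E
python3 fit.py
```

```text
mould rect centre 0.4926870422363281 -0.3772861480712891 wh mm 126.34849548339844 154.7981414794922 ang 12.407418251037598 centroid 0.492698999258381 -0.37732035944098796 t 107.0
back x 0.6261254500084543 yaw(+ccw) deg -0.7034679335275246 y L,R 0.06674197576766706 -0.15391725090036007
stud 1 1 0.6014332703679369 0.01664109724047305
stud 1 -1 0.6023317647058823 -0.10296808823529413
stud -1 1 0.5118888270377734 0.01513968190854871
stud -1 -1 0.5122523855890945 -0.10391541707237908
```

```bash
ls -la pics | tail -3
```

```text
-rw-r--r-- 1 agent agent 346613 Dec  5 14:02 side1.png
-rw-r--r-- 1 agent agent 358518 Dec  5 14:02 top0.png
-rw-r--r-- 1 agent agent 358319 Dec  5 14:02 top1.png
```

View pics/f1.png

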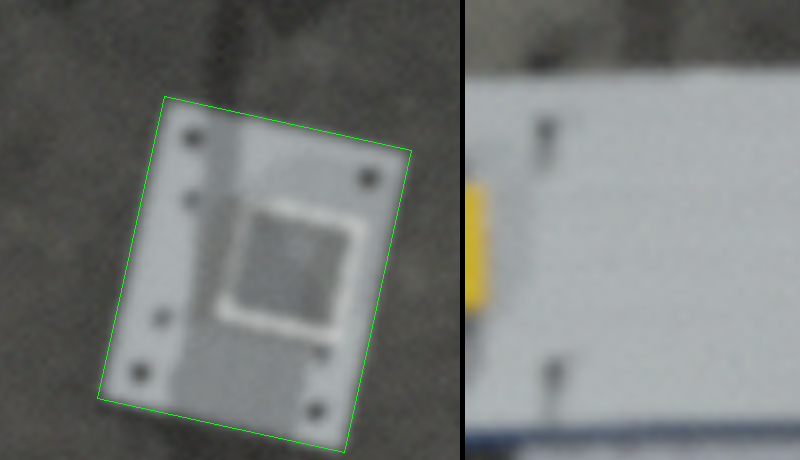

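Mould fit: green rectangle corners at (165,97), (411,150), (345,452), (98,398). That puts the centre at (0.493,-0.377) with the long axis at -12.6°. Seat is about (0.560,-0.0436), yaw about +0.6°. Sizes agree with those given. Moving now.

```bash
python3 -m pendant '[[-1,0,-41.2,-33.6,0],[-1,0,-41.2,-33.6,0],[-1,0,-41.2,-33.6,0],[-1,0,-41.2,-33.6,0],[-1,0,-41.2,-33.6,0],[-1,0,-41.2,-33.6,0],[-1,0,-41.2,-33.6,0],[-1,0,-41.2,-33.6,0],[-1,0,-58.6,-72.9,-5.6],[-1,0,-58.6,-72.9,-5.6],[-1,0,-58.6,-72.9,-5.6],[-1,0,-58.6,-72.9,-5.6],[-1,0,-58.6,-72.9,-5.6],[-1,0,-58.6,-72.9,-5.6],[-1,0,-58.6,-72.9,-5.6],[-1,0,-58.6,-72.9,-5.6],[-1,0,-58.6,-72.9,-5.6]]'
```

```text
time: 2.52
position: [0.4925, -0.3781, 0.2303]
eef_rot: [[-0.001, -0.975, 0.22], [0.001, 0.22, 0.975], [-1.0, 0.001, 0.001]]
force: [1.1, 1.3, -0.1]
width: 0.999
```

```bash
python3 -m pendant '[[-1,6,0,0,0],[-1,12,0,0,0],[-1,17,0,0,0],[-1,20.2,0,0,0],[-1,20.2,0,0,0],[1,20.2,0,0,0],[1,20.2,0,0,0],[1,20.2,0,0,0],[1,20.2,0,0,0],[1,20.2,0,0,0]]'; python3 -c "
from h import *
d=cap('top');from fit import mould;mould(d)
print(sense()['width'],sense()['force'],sense()['position'])
save(d,'g.png')"
```

```text
time: 3.78
position: [0.4937, -0.3784, 0.0316]
eef_rot: [[0.003, -0.976, 0.22], [-0.002, 0.22, 0.976], [-1.0, -0.003, -0.001]]
force: [-1.2, 3.2, 4.7]
width: 0.69
mould rect centre 0.4902500152587891 -0.393000015258789 wh mm 179.49996948242188 172.99996948242188 ang 90.0 centroid 0.4860634394221606 -0.3898302714126888 t 108.0
0.6924021404299323 [0.04052985 3.14085079 5.16040636] [ 0.49372686 -0.37838962  0.03161217]
```

```bash
python3 -m pendant '[[1,-2,0,0,0],[1,-6,0,0,0],[1,-11,0,0,0],[1,-16,0,0,0],[1,-21,0,0,0],[1,-21,0,4,10],[1,-21,0,8,20],[1,-21,0.3,12,30],[1,-21,0.5,16,40],[1,-21,0.6,20,50],[1,-21,0.7,25,60],[1,-21,0.8,30,69],[1,-21,0.9,34.1,76.7],[1,-21,0.9,34.1,76.7],[1,-21,0.9,34.1,76.7],[1,-21,0.9,34.1,76.7]]'; python3 -c "
from h import *
for n in ('top','side'):
    d=cap(n);save(d,n+'h.png')
    np.savez('/tmp/%s_h.npz'%n,P=d['P'])
    u,v=map(int,proj(d,[.56,-.0436,.15]));cv2.imwrite('pics/c_%s.png'%n,cv2.resize(d['image'][v-50:v+50,u-50:u+50],None,fx=4,fy=4,interpolation=cv2.INTER_CUBIC)[...,::-1])
a=cv2.imread('pics/c_top.png');b=cv2.imread('pics/c_side.png');cv2.imwrite('pics/c_h.png',np.hstack([a,b]))
s=sense();print(s['width'],s['force'],s['moment'],s['position'])"
```

```text
time: 5.82
position: [0.559, -0.0444, 0.2414]
eef_rot: [[0.003, -0.009, 1.0], [-0.002, 1.0, 0.009], [-1.0, -0.002, 0.003]]
force: [-0.5, 0.4, -8.9]
width: 0.694
0.6898466317282314 [ 0.02982236  0.91416004 -9.18271135] [-0.02233697 -0.01790778 -0.03510745] [ 0.55913525 -0.04433589  0.24138024]
```

View pics/c_h.png

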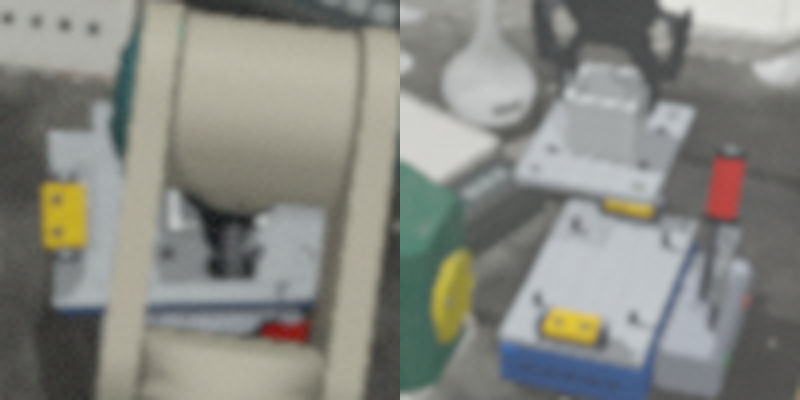

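The side view (right half) shows the plate held level and square above the table. The studs are at (580,225), (670,240), (540,300) and (635,318) in the crop. I'll overlay the predicted model to check for bias.

```bash
cat > ov.py <<'E'
from h import *
def overlay(seat,yaw,mc,myaw,zb,fn,c,h=55,f=7,w=None):
    w=w or h
    d=cap('side');u0,v0=map(int,proj(d,c));u0-=w;v0-=h
    im=cv2.resize(d['image'][v0:v0+2*h,u0:u0+2*w],None,fx=f,fy=f,interpolation=cv2.INTER_CUBIC)
    def px(p): u,v=proj(d,p);return (int((u-u0+.5)*f),int((v-v0+.5)*f))
    def T(o,y,p): y=np.radians(y);return [o[0]+p[0]*np.cos(y)-p[1]*np.sin(y),o[1]+p[0]*np.sin(y)+p[1]*np.cos(y),p[2]]
    S=[(1,1),(1,-1),(-1,-1),(-1,1)]
    cv2.polylines(im,[np.array([px(T(seat,yaw,(a*.065,b*.109,.068))) for a,b in S])],True,(0,255,0),1)
    if mc is not None: cv2.polylines(im,[np.array([px(T(mc,myaw,(a*.06,b*.075,zb+.008))) for a,b in S])],True,(255,0,255),1)
    for a,b in S:
        cv2.line(im,px(T(seat,yaw,(a*.045,b*.06,.068))),px(T(seat,yaw,(a*.045,b*.06,.082))),(0,255,0),1)
        if mc is not None: cv2.circle(im,px(T(mc,myaw,(a*.045,b*.06,zb+.008))),3,(255,0,255),1)
    cv2.imwrite('pics/'+fn,im[...,::-1]);print(im.shape)
E
python3 -c "
from ov import *
overlay((.560,-.0436),.6,(.5591,-.0443),.5,.21,'ov1.png',[.55,-.05,.12],h=40,f=7,w=55)"
```

```text
(560, 770, 3)
```

View pics/ov1.png

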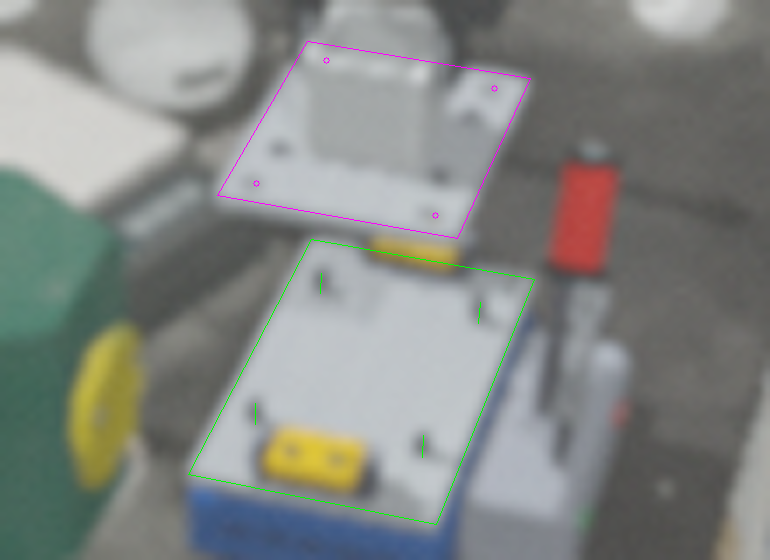

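The overlay agrees to about 1–1.5 mm (table outline and studs at (321,280), (479,308), (254,410), (422,445)). That is inside the taper's capture range, so I'll descend to just above the studs.

```bash
python3 -m pendant '[[1,3,0.03,0.09,0],[1,8,0.03,0.09,0],[1,11,0.03,0.09,0],[1,12.2,0.03,0.09,0],[1,12.2,0.03,0.09,0],[1,12.2,0.03,0.09,0]]'; python3 -c "
from ov import *
p=sense()['position'];print(p,sense()['force'])
overlay((.560,-.0436),.6,p,.5,p[2]-.0316,'ov2.png',[.545,-.04,.09],h=34,f=9,w=40)"
```

```text
time: 6.72
position: [0.5615, -0.0443, 0.1215]
eef_rot: [[0.006, -0.009, 1.0], [-0.002, 1.0, 0.009], [-1.0, -0.002, 0.006]]
force: [0.7, -0.4, -8.5]
width: 0.69
[ 0.56148356 -0.04434894  0.1214817 ] [ 0.72014354 -0.35420026 -8.51043727]
(612, 720, 3)
```

View pics/ov2.png

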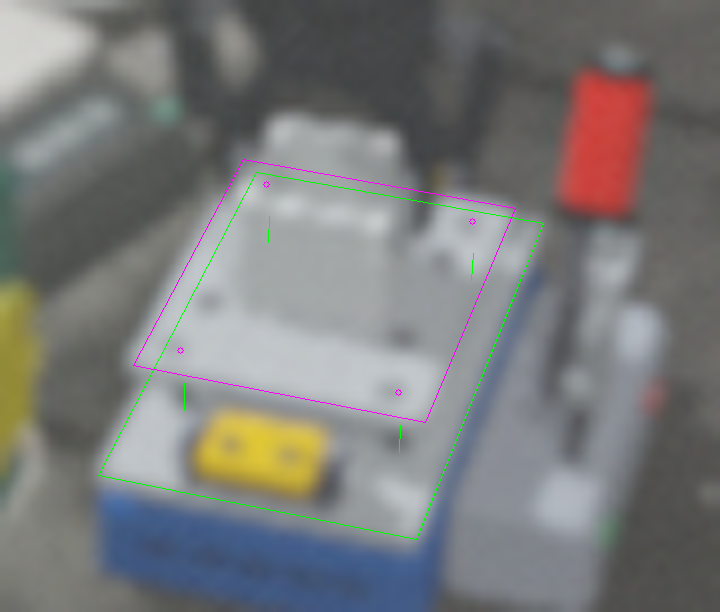

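Studs are seen at (187,394) and (402,438), close to the predictions. The plate edges match, though the front hole at (388,390) hints that the mould sits slightly +x. I'll shift -1.5 mm in x and feel downward.

```bash
python3 -m pendant '[[1,0,0,-0.15,0],[1,0.5,0,-0.15,0],[1,0.8,0,-0.15,0],[1,1.0,0,-0.15,0],[1,1.2,0,-0.15,0],[1,1.2,0,-0.15,0]]'; python3 -c "
from h import *
s=sense();print(s['position'],s['force'],s['moment'],s['width'])"
```

```text
time: 7.52
position: [0.5599, -0.0448, 0.1092]
eef_rot: [[0.006, -0.009, 1.0], [-0.003, 1.0, 0.009], [-1.0, -0.003, 0.006]]
force: [0.8, -1.9, -9.1]
width: 0.693
[ 0.55993051 -0.04476819  0.10921001] [ 0.77210769 -1.90710847 -9.11172585] [-0.5691475   0.11312255  0.10315233] 0.6927083656535384
```

The underside is about 4 mm below the stud tips with no vertical load, so the studs have entered. Continuing down.

```bash
python3 -m pendant '[[1,0.3,-0.05,0,0],[1,0.6,-0.05,0,0],[1,0.8,-0.05,0,0],[1,1.0,-0.05,0,0],[1,1.0,-0.05,0,0],[1,1.0,-0.05,0,0]]'; python3 -c "
from h import *
s=sense();print(s['position'],s['force'],s['moment'],s['width'])"
```

```text
time: 8.28
position: [0.56, -0.045, 0.1]
eef_rot: [[0.006, -0.009, 1.0], [-0.003, 1.0, 0.009], [-1.0, -0.003, 0.006]]
force: [-4.2, 2.9, 1.4]
width: 0.692
[ 0.56000024 -0.04498915  0.10002475] [-4.19274974  2.92072823  1.42127739] [-0.0071244   1.38568541 -0.30318135] 0.6917234014054499
```

The weight is now taken at the expected height. I'll press lightly, open, and rise.

```bash
python3 -m pendant '[[1,0.15,0,0,0],[1,0.15,0,0,0],[-0.2,0.1,0,0,0],[-1,0,0,0,0],[-1,0,0,0,0],[-1,0,0,0,0],[-1,-4,0,0,0],[-1,-9,0,0,0],[-1,-14,0,0,0],[-1,-15,0,0,0],[-1,-15,0,0,0]]'; python3 -c "
from ov import *
p=sense()['position'];print(p,sense()['force'])
overlay((.560,-.0436),.6,(.560,-.0436),.6,.068,'ov3.png',[.545,-.04,.09],h=34,f=9,w=40)
d=cap('side');P=d['P'];x,y,z=P[...,0],P[...,1],P[...,2]
import numpy as np
g=d['image'].mean(-1)
for sy in(1,-1):
  for sx in (1,-1):
    cx,cy=.56+sx*.025,-.0436+sy*.055
    m=(abs(x-cx)<.022)&(abs(y-cy)<.014)&(z>.06)&(z<.095);print(sx,sy,m.sum(),np.median(z[m]))
m=(abs(x-.56)<.05)&(abs(y-.046)<.008)&(z>.05)&(z<.08);print('tabletop',np.median(z[m]),m.sum())
m=(abs(x-.56)<.04)&(abs(y+.0436)<.04)&(z>.115)&(z<.15);print('boxtop',np.percentile(z[m],[50,90,98]))"
```

```text
time: 9.65
position: [0.5593, -0.0446, 0.2502]
eef_rot: [[0.007, -0.009, 1.0], [-0.003, 1.0, 0.009], [-1.0, -0.003, 0.007]]
force: [0.4, -1.2, -1.1]
width: 0.999
[ 0.55931563 -0.04464268  0.25018566] [ 0.42375438 -1.17652694 -1.061999  ]
(612, 720, 3)
1 1 56 0.07828592803789686
-1 1 53 0.07826140224530542
1 -1 0 nan
-1 -1 28 0.07844089802008286
tabletop 0.06869861841381852 34
boxtop [0.12759922 0.13461709 0.13578116]
  return _methods._mean(a, axis=axis, dtype=dtype,
  ret = ret.dtype.type(ret / rcount)
```

View pics/ov3.png

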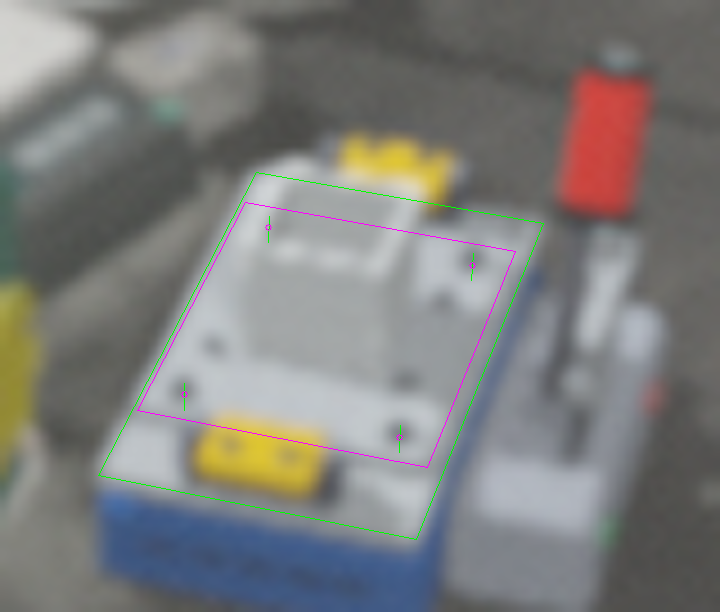

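All four studs show through the holes at (268,228), (472,265), (184,394) and (399,437). Plate heights are equal, 78.3 / 78.3 / 78.4 mm, so the mould is flat and seated. Now the lever: grip predicted at (0.462,-0.107,0.152).

```bash
python3 -m pendant '[[-1,0,-3,-5,0],[-1,0,-6,-9.8,0],[-1,0,-6,-9.8,0],[-1,4,-6,-9.8,0],[-1,8,-6,-9.8,0],[-1,11,-6,-9.8,0],[-1,11.9,-6,-9.8,0],[-1,11.9,-6,-9.8,0],[-1,11.9,-6,-9.8,0]]'; python3 -c "
from h import *
s=sense();print(s['position'],s['force'])
d=cap('side');u,v=map(int,proj(d,[.462,-.1,.15]));im=cv2.resize(d['image'][v-28:v+28,u-28:u+28],None,fx=10,fy=10,interpolation=cv2.INTER_CUBIC)
cv2.imwrite('pics/lv.png',im[...,::-1])"
```

```text
time: 10.88
position: [0.4623, -0.1058, 0.1301]
eef_rot: [[0.005, -0.009, 1.0], [-0.003, 1.0, 0.009], [-1.0, -0.003, 0.005]]
force: [-0.5, 0.2, 0.3]
width: 0.999
[ 0.46234629 -0.10581717  0.13014661] [-0.45706016  0.15899998  0.26773379]
```

View pics/lv.png

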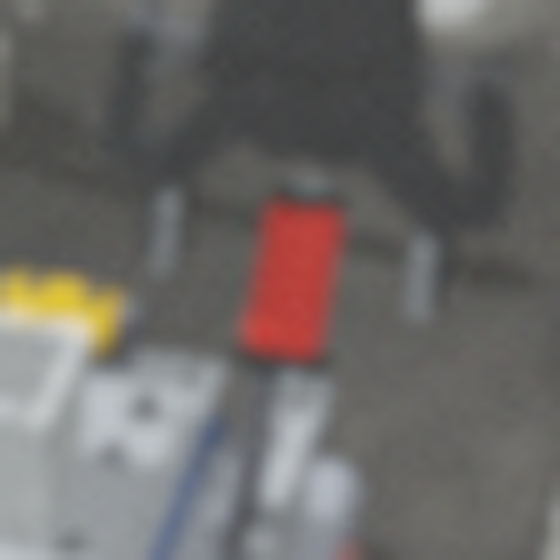

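The grip, at (295,280), is centred between the open fingertips at (165,230) and (420,280). Closing.

```bash
python3 -m pendant '[[1,0,0,0,0],[1,0,0,0,0],[1,0,0,0,0],[1,0,0,0,0],[1,0,0,0,0],[1,0,0,0,0],[1,0,0,0,0]]'; python3 -c "
from h import *
s=sense();print(s['position'],s['force'],s['width'])"
```

```text
time: 11.8
position: [0.4623, -0.106, 0.1304]
eef_rot: [[0.005, -0.009, 1.0], [-0.003, 1.0, 0.009], [-1.0, -0.003, 0.005]]
force: [-2.3, -1.4, 4.9]
width: 0.297
[ 0.4622516  -0.10596585  0.13037582] [-2.31375889 -1.40419508  4.86197934] 0.29654338102821914
```

```bash
python3 -m pendant '[[1,-0.4,-0.25,0,0],[1,-0.9,-0.5,0,0],[1,-1.3,-0.75,0,0],[1,-1.47,-0.85,0,0],[1,-1.47,-0.85,0,0]]'; python3 -c "
from h import *
s=sense();print(s['position'],s['force'],s['width'])
d=cap('side');im=d['image'].astype(int);m=(im[...,0]>130)&(im[...,1]<80)&(im[...,2]<80)
k,l,st,c=cv2.connectedComponentsWithStats(m.astype(np.uint8))
for i in range(1,k):
    if st[i,4]>15:print(st[i],c[i],np.nanmean(d['P'][l==i],0))"
```

```text
time: 12.42
position: [0.4621, -0.1135, 0.1435]
eef_rot: [[0.004, -0.01, 1.0], [-0.0, 1.0, 0.01], [-1.0, -0.001, 0.004]]
force: [5.1, 4.1, -10.3]
width: 0.293
[ 0.46214292 -0.11348007  0.14352556] [  5.12679503   4.13839484 -10.31046186] 0.29316304601010434
[516  60  30   8  95] [530.18947368  62.93684211] [-0.57800971 -1.97098078  0.12699314]
[ 526   63   34   66 1405] [545.93238434 102.2569395 ] [-0.63621866 -1.57798619  0.01768048]
[311 173   9  16  88] [315.25       180.57954545] [ 0.46304842 -0.10344938  0.16695488]
```

Lifted about 15 mm, and the force along the lever is about 11 N, which is the full spring force. Swinging on the arc about the pivot, held outward.

```bash
python3 -m pendant '[[1,-0.5,0.6,0,0],[1,-0.87,1.27,0,0],[1,-1.15,1.95,0,0],[1,-1.39,2.62,0,0],[1,-1.6,3.3,0,0],[1,-1.77,4.02,0,0],[1,-2.0,5.45,0,0],[1,-2.07,6.89,0,0],[1,-2.0,8.33,0,0],[1,-1.77,9.76,0,0],[1,-1.39,11.16,0,0],[1,-0.87,12.5,0,0],[1,-0.22,13.8,0,0],[1,-0.2,13.9,0,0],[1,-0.2,13.9,0,0]]'; python3 -c "
from h import *
s=sense();print(s['position'],s['force'],s['width'])
d=cap('side');im=d['image'].astype(int);m=(im[...,0]>130)&(im[...,1]<80)&(im[...,2]<80)
k,l,st,c=cv2.connectedComponentsWithStats(m.astype(np.uint8))
for i in range(1,k):
    if st[i,4]>15:print(st[i],c[i],np.nanmean(d['P'][l==i],0))"
```

```text
time: 14.35
position: [0.4606, 0.0241, 0.1442]
eef_rot: [[0.003, -0.009, 1.0], [-0.004, 1.0, 0.009], [-1.0, -0.004, 0.003]]
force: [3.0, -5.7, -8.8]
width: 0.296
[0.46063138 0.02408272 0.14418893] [ 2.99610126 -5.72392982 -8.81648286] 0.2962002067594151
[366   7   5   6  16] [368.3125   9.875 ] [ 0.40395587 -0.59878061  0.64137836]
[521  61  18   5  56] [530.28571429  62.58928571] [-0.58049647 -1.9791842   0.12685492]
[547  72  13   9  61] [554.67213115  76.16393443] [-0.67341544 -1.73811449  0.12651835]
[532  85  28  44 656] [549.96036585 101.94207317] [-0.64519512 -1.54604852  0.03294238]
[305 194   6   5  25] [307.4  196.08] [0.46199293 0.02589316 0.18806424]
[305 201   5   5  24] [307.08333333 202.91666667] [0.46265175 0.01935296 0.1543187 ]
```

```bash
python3 -m pendant '[[1,0.4,-0.23,0,0],[1,0.9,-0.5,0,0],[1,1.3,-0.75,0,0],[1,1.42,-0.82,0,0],[1,1.42,-0.82,0,0]]'; python3 -c "
from h import *
s=sense();print(s['position'],s['force'],s['width'])"
```

```text
time: 15.02
position: [0.4612, 0.0209, 0.1328]
eef_rot: [[0.005, -0.013, 1.0], [0.006, 1.0, 0.013], [-1.0, 0.006, 0.005]]
force: [-7.0, 27.5, 15.2]
width: 0.299
[0.46115379 0.02088219 0.13276688] [-7.03432762 27.51217297 15.23867772] 0.2985662719913507
```

The grip is down about 11 mm but pushing back in +y/up, so I am off the lever's line. I'll relax to see where it wants to go.

```bash
python3 -m pendant '[[1,-0.1,0.15,0,0],[1,-0.2,0.3,0,0],[1,-0.2,0.3,0,0],[1,-0.2,0.3,0,0]]'; python3 -c "
from h import *
s=sense();print(s['position'],s['force'],s['width'])"
```

```text
time: 15.52
position: [0.4608, 0.0231, 0.1343]
eef_rot: [[0.004, -0.012, 1.0], [0.005, 1.0, 0.012], [-1.0, 0.005, 0.004]]
force: [-0.6, -5.1, -5.1]
width: 0.294
[0.46081588 0.02308831 0.13429773] [-0.55942529 -5.12585335 -5.13024257] 0.293936754286353
```

The force is now just the spring (7 N, i.e. about 5 mm of lift), so the pin is inside the notch. Let down the rest, open, and clear off.

```bash
python3 -m pendant '[[1,0.25,-0.15,0,0],[1,0.5,-0.25,0,0],[1,0.5,-0.25,0,0],[-1,0.5,-0.25,0,0],[-1,0.5,-0.25,0,0],[-1,0.5,-0.25,0,0],[-1,0.5,-0.25,0,0],[-1,-4,-0.25,0,0],[-1,-9,-0.25,0,0],[-1,-13,-2,-4,0],[-1,-15,-8,-8,0],[-1,-15,-14,-10,0],[-1,-15,-20,-10,0],[-1,-15,-26,-10,0],[-1,-15,-26,-10,0]]'; python3 -c "
from h import *
s=sense();print(s['position'],s['force'],s['width'])
d=cap('side');save(d,'s9.png');im=d['image'].astype(int);R,G,B=im[...,0],im[...,1],im[...,2];P=d['P'];x,y,z=P[...,0],P[...,1],P[...,2]
m=(R>130)&(G<80)&(B<80)&(abs(x-.46)<.05)&(abs(y)<.15);print('red',m.sum(),np.nanmean(P[m],0))
m=(R>170)&(G>140)&(B<90)&(z<.15)
k,l,st,c=cv2.connectedComponentsWithStats(m.astype(np.uint8))
for i in range(1,k):
    if st[i,4]>15:print('yel',st[i],np.nanmean(P[l==i],0))
u,v=map(int,proj(d,[.5,-.02,.1]));a=cv2.resize(d['image'][v-34:v+34,u-40:u+40],None,fx=9,fy=9,interpolation=cv2.INTER_CUBIC);cv2.imwrite('pics/e.png',a[...,::-1])"
```

```text
time: 17.4
position: [0.3626, -0.2419, 0.2817]
eef_rot: [[0.003, -0.007, 1.0], [0.006, 1.0, 0.007], [-1.0, 0.006, 0.003]]
force: [0.4, 0.8, -0.2]
width: 0.996
[ 0.36256963 -0.24187278  0.2816798 ] [ 0.44486723  0.78554388 -0.21442256] 0.9961228057423908
red 35 [0.45836575 0.01899824 0.14532031]
yel [272 214  12   6  56] [0.55823079 0.04557366 0.09109589]
```

View pics/e.png

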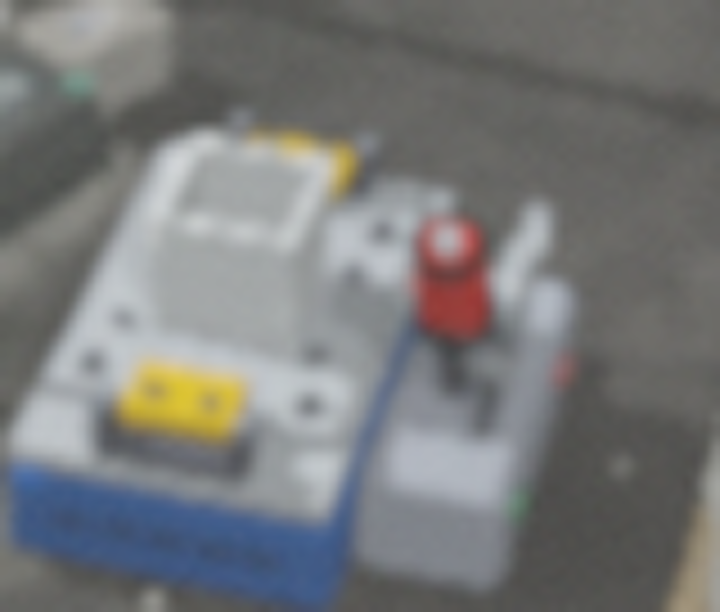

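Final view: both jaws are over the plate (near jaw at (182,398)), lever leaning to the green side with the grip at (452,280). I'll check numerically that the grip is fully down and the lever home, against the first images.

```bash
python3 -c "
from h import *
def an(n,P,im):
    im=im.astype(int);R,G,B=im[...,0],im[...,1],im[...,2];x,y,z=P[...,0],P[...,1],P[...,2]
    t=(abs(x-.461)<.03)&(abs(y+.04)<.13)&(z>.11)&(z<.21); q=P[t]; hi=q[q[:,2]>np.percentile(q[:,2],80)]
    print(n,'lever n',t.sum(),'top20% mean',hi.mean(0),'z98',np.percentile(q[:,2],98))
    m=(R>130)&(G<80)&(B<80)&t; rr=np.hypot(P[m][:,1]+.0446,P[m][:,2]-.045);print('  red',m.sum(),P[m].mean(0),'r pct',np.percentile(rr,[5,50,95]))
    ra=np.hypot(q[:,1]+.0446,q[:,2]-.045);print('  all r pct',np.percentile(ra,[50,90,97]), 'ang',np.degrees(np.arctan2(q[:,1]+.0446,q[:,2]-.045)[ra>np.percentile(ra,60)].mean()))
    m=(R>170)&(G>140)&(B<90)&(z<.15)&(z>.05)&(x<.62)
    k,l,st,c=cv2.connectedComponentsWithStats(m.astype(np.uint8))
    for i in range(1,k):
        if st[i,4]>15:print('  yel',st[i,4],np.nanmean(P[l==i],0))
for n in('top','side'):
    a=np.load('/tmp/%s0.npz'%n);an(n+' before',a['P'],a['im'])
    d=cap(n);an(n+' now',d['P'],d['image'])
"
```

```text
top before lever n 296 top20% mean [ 0.46315411 -0.11500011  0.17926942] z98 0.18293907433013287
  red 86 [ 0.46320707 -0.09548322  0.15502016] r pct [0.1001313  0.12123392 0.14076895]
  all r pct [0.11218315 0.15235876 0.15563667] ang -27.769906582160797
  yel 123 [ 0.56071018 -0.14172201  0.09150358]
  yel 128 [0.55991101 0.05493878 0.09130917]
top now lever n 267 top20% mean [0.46183739 0.0197032  0.18176236] z98 0.18514120609392648
  red 70 [0.46160473 0.00350779 0.16145175] r pct [0.10147582 0.1259313  0.14766357]
  all r pct [0.10786957 0.15137478 0.15480193] ang 25.66364012973171
  yel 134 [ 0.56040307 -0.12433955  0.09119376]
  yel 125 [0.55848894 0.0376028  0.09140626]
side before lever n 203 top20% mean [ 0.46149062 -0.1099755   0.17666597] z98 0.18157457060849763
  red 78 [ 0.46157247 -0.09427877  0.15148026] r pct [0.09609724 0.11588932 0.14426522]
  all r pct [0.10837618 0.14764414 0.15357245] ang -26.421979660884297
  yel 54 [ 0.56077327 -0.13728042  0.0912193 ]
  yel 63 [0.55895158 0.06265021 0.09118758]
side now lever n 162 top20% mean [0.46075984 0.02231009 0.18059703] z98 0.184895651320966
  red 34 [0.458405   0.01926172 0.14548122] r pct [0.09890464 0.11761812 0.14449018]
  all r pct [0.11761812 0.15190346 0.15476073] ang 28.48487701719915
  yel 56 [0.55850222 0.04466008 0.09031566]
```

```bash
python3 -c "
from h import *
print(sense()['time'],sense()['force']);bot.close_job()"
```

```text
17.55 [-0.31373115  0.12846604  0.31446201]
the job is handed in; nothing more can be done
```

The mould is seated over all four studs, the lever is over on the green side with the jaws closed on the plate, and the job is handed in at 17.6 s.

**Mould:** I gripped it by its box, lifted it upright, turned it about 77° and lowered it onto the studs. All four studs showed through their holes. Three corners of the plate read the same height in the camera (78.3, 78.3 and 78.4 mm); the fourth was hidden.

**Lever:** I gripped the red grip with the gripper vertical, because the moves cannot tilt it. I lifted it about 15 mm, swung it over, let it down, opened the gripper and moved the arm clear.

**Last checks**
- **Jaws:** both moved in by 17.3–17.4 mm in the top camera, against 18 mm nominal, and lie over the plate.
- **Grip:** the lever end is as far from the pivot as it was when latched off (154.8 mm against 155.6 mm), so the grip is down in the notch.
- **Robot:** it was touching nothing, with the force near zero.

**What disagreed**
- **Letting down:** my first path was slightly off the lever's line and met about 32 N at the wrist. I eased off and finished with only the spring force left.
- **Lever angle:** jaw travel and tip height suggest the lever is 1–2° short of exactly 30°. That is about the size of the notch play and camera error, so I left it.
- **Bystanders:** I did not re-measure the prisms, tin and trowel. The arm only passed well above the bench or kept away from them.

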